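# Feel out the spacer blade that fits the probe clamp

### The job

Find the spacer blade that fits the gap of the probe clamp by feel (the middle one is a good one to start with): slide the held blade straight down along the tall jaw; the right one goes in with a light, steady drag, a thick one stops at the mouth (do not force it, keep under 30 N), and a thin one slides loosely. Leave the right blade standing in the gap, gripped by the jaws alone, in to about the scribed half-way line, and put any other blade you tried back home in the rack. Don't disturb the bottle, the module box or the jar standing around.

Things in the scene. Friction and masses are not known exactly. Their poses are not given: they have to be found in the camera images.
- clamp: Aluminium probe clamp fixed to the bench: base plate 170 x 80 x 14 mm and two upright jaws, 44 mm wide, with a gap between. Origin: on the bench below the gap-side face of the fixed jaw, mid-width. x points from the gap into the fixed jaw (22 mm thick, the taller: top 105 mm above the bench), y runs along the gap, z up. The sprung jaw is on the -x side, on a locked grey carriage.
- gap_mouth (a point): Point on the fixed jaw's face (clamp x = 0), mid-width, 85 mm above the bench: level with the sprung jaw's top. Gap between the flat faces: differs, 3.5 to 8.6 mm, open down to 14 mm above the bench; the top 11 mm of the sprung face slope away, so the mouth is 4 mm wider. A blade laid on the fixed jaw has its middle half its thickness to the -x side.
- sprung_jaw (a point): Point on the fixed jaw's face 50 mm above the bench, opposite the sprung jaw, which yields up to 2.4 mm to a 3 to 4.7 N spring, then is solid. A blade 0 to 2.4 mm thicker than the gap fits: it takes some 3 to 11 N to slide down and stays when let go. A thicker one stops in or on the mouth; a thinner one goes freely and, let go, drops till its plug rests on the fixed jaw.
- rack: Grey plastic blade rack fixed to the bench, 70 x 190 mm, top 88 mm above the bench, with three through-slots 60 mm apart along its y axis, each 17 mm (x) by 29 mm (y). Origin under its centre on the bench; z up.
- slot1 (a point): Where the grip centre of a blade is when that blade hangs fully home in rack slot 1 (26 mm above the rack's top; slot 1 at the rack's -y end, slot 3 at +y). Any blade may start in any slot.
- slot2 (a point): Where the grip centre of a blade is when that blade hangs fully home in rack slot 2 (26 mm above the rack's top; slot 1 at the rack's -y end, slot 3 at +y). Any blade may start in any slot.
- slot3 (a point): Where the grip centre of a blade is when that blade hangs fully home in rack slot 3 (26 mm above the rack's top; slot 1 at the rack's -y end, slot 3 at +y). Any blade may start in any slot.
- thin_grip (a point): Centre of the black grip (14 mm thick in x, 18 mm wide in y, 44 mm high) of the thin spacer blade, 106 mm above the tip. Steel blade 5 mm thick, 24 mm wide, 70 mm long, a line scribed half-way (35 mm from the tip); above it a plug 14 x 26 x 10 mm and a flange 24 x 36 x 4 mm that sits on the rack. x through the thickness, z up; axes as the rack's when home. About 80 g.
- mid_grip (a point): Centre of the black grip (14 mm thick in x, 26 mm wide in y, 44 mm high) of the middle spacer blade, 106 mm above the tip. Steel blade 7 mm thick, 24 mm wide, 70 mm long, a line scribed half-way (35 mm from the tip); above it a plug 14 x 26 x 10 mm and a flange 24 x 36 x 4 mm that sits on the rack. x through the thickness, z up; axes as the rack's when home. About 80 g.
- thick_grip (a point): Centre of the black grip (14 mm thick in x, 34 mm wide in y, 44 mm high) of the thick spacer blade, 106 mm above the tip. Steel blade 9 mm thick, 24 mm wide, 70 mm long, a line scribed half-way (35 mm from the tip); above it a plug 14 x 26 x 10 mm and a flange 24 x 36 x 4 mm that sits on the rack. x through the thickness, z up; axes as the rack's when home. About 80 g.
- bottle: Bystander: clear bottle with a blue cap, 52 mm across, about 130 mm tall; origin at its foot. Leave alone.
- module: Bystander: grey module box 60 x 90 x 45 mm; origin under its centre. Leave alone.
- jar: Bystander: amber jar with white lid, 48 mm across, 60 mm tall; origin at its foot. Leave alone.

How it is judged:
By the outcome, as a careful person would: the job done as asked, in the order asked, and still so for the second after the job is handed in, with the robot touching nothing.
It also fails if it takes over 72 s, if anything falls off the work surface, if the arm or the gripper's body presses on something with over 40 N, if the wrist force passes 120 N, or if a joint passes its speed limit or range.

### The arm

A 6-joint arm with a two-finger parallel gripper is mounted at the origin on the work surface. World frame = base frame: x ahead of the robot, y to its left, z up, the work surface at z = 0. Lengths are in m, angles in rad, forces in N, time in s.
With the tool pointing down it reaches from about 0.35 to 0.85 m from the base axis. Payload 8.1 kg.
Tool frame: the origin (TCP) lies on the centre line of the jaws, within the pads' length; the fingertips stand 14 mm ahead of it and the grasp point (between the pads) lies 5 mm behind it; z points along the fingers, y is the direction in which the jaws open and shut (so a half turn about z gives the same grasp; the last joint's range is limited). The gripper opens to 93 mm and grips with 3 to 60 N. Pads are 15 mm wide; open, the fingers measure 128 mm over their backs; the gripper's body (75 mm by 188 mm) begins 65 mm behind the grasp point.
Start: joints at [-1.34, 0.13, 1.488, -0, 1.523, -0.085], TCP at [0.186, -0.57, 0.211] pointing down, gripper open.
Joint ranges: [-2.96, 2.96], [-0.89, 2.26], [0.02, 2.5], [-1.34, 4.48], [0, 2.73], [-2.66, 2.66]. Speed limits (rad/s): [2.39, 2.39, 2.79, 3.14, 3.14, 3.14].

### API

Orientations are given as a rotation vector (axis times angle).
In Python, from plant import robot gives the robot as it stands.
- The arm moves only by the tool jog_arm, never from a script. Its argument "steps" is a list of rows, each a list of 7 numbers: the closure, from 0 (fully open) to 1 (shut), then the shift along the tool's x, y, z in m, then the turn, a rotation vector about the tool's x, y, z in rad. In form: [[jaw, tx, ty, tz, rx, ry, rz], ...]. A call has 1 to 5 rows; each row is the pose to reach, as a shift and turn from the pose measured when the call began, along the tool's axes at that moment; what a row does not reach only later rows make up. A row lasts 1/8 s, in which the tool goes at most 62.5 mm and 10.7 degrees, less where a joint would pass 70% of its speed; a pose out of reach is approached as far as the arm can. A call with a gripper value outside its range is refused whole. The fingers move at their own pace and stop on an object; "force" is the grip in N (left out, the last holds). Time passes only in rows, so rows that repeat a pose let the fingers close. It gives the time, the measured TCP pose, the force and the opening at its end, in the units of the state.
- robot.read_state(): the state, without advancing time (a new reading comes with each control period).
- robot.read_camera(name): name is "scene" or "top" or "wrist"; returns a dict with "image" (420x560x3 uint8, red, green, blue), "mtx" (3x3 intrinsics, pixels), "D" ([k1, k2, p1, p2, k3] as OpenCV has them; the pictures are not rectified), "extrinsics" (4x4, takes a point from camera to world coordinates); the wrist camera has in their place "tool_from_camera" (4x4, takes a point from camera to tool coordinates, whose origin is the TCP and whose axes are the flange's). Camera axes: x right, y down, z forward; pixel columns grow to the right and rows downward; lengths in m; the calibration is good to about 2 mm. A picture is of the moment at which its call begins: read the wrist's pose just before it. There is no depth.
- robot.close_job(): hands the job in, once; it reports no verdict.
The state is a dict: "t": time; "q": joint angles; "dq": joint speeds; "joint_torque": joint torques, N m; "tool_pos": TCP position; "orientation": TCP orientation; "force": force on the tool from outside, world axes, zero at the start; "wrist_torque": the same for the moment, N m; "opening": finger opening in m.
Only numpy, scipy, OpenCV 4.12 (cv2) and the standard library are available. Lean on these libraries where they do the work, as an engineer would, in place of code of your own. Each camera call takes 0.05 s, during which the arm holds its last target.

## Working session

There is one attempt and no reset: what is moved stays moved. The work goes in short steps, Python scripts to look and compute and a tool call to move; the robot and the scene stay as the last step left them, time stands still between calls to the robot, and variables do not carry over. Pictures are saved under pics/ and viewed, and the job is handed in when it is done.

Besides the shell and the picture viewer there is one more tool, called after "Call:" as a command line: name --pt "numbers of a row" for each row, then --argument value for the rest. jog_arm: Moves the arm, as the interface text tells. Its arguments: {"type":"object","properties":{"steps":{"type":"array"},"force":{"type":"number"}},"required":["steps"]}

```bash
mkdir -p pics; ls; python3 - <<'E'
from plant import robot
import cv2
print(robot.read_state())
for n in("scene","top","wrist"):
    c=robot.read_camera(n); cv2.imwrite(f"pics/{n}0.png",c["image"][:,:,::-1])
    print(n,{k:(v.tolist() if hasattr(v,'tolist') else v) for k,v in c.items() if k!="image"})
E
```

```text
pics
{'t': 0.0, 'q': array([-1.34039660e+00,  1.31144461e-01,  1.48925634e+00, -3.90254534e-05,
        1.52301676e+00, -8.53786430e-02]), 'dq': array([ 0.00205357, -0.00075597, -0.00021417, -0.00131495,  0.00148042,
       -0.0004958 ]), 'joint_torque': array([-1.88706828e-03, -5.59838712e+01, -4.91763103e+01,  7.66134518e-02,
        3.55825166e-02, -1.79784565e-04]), 'tool_pos': array([ 0.18621943, -0.56975751,  0.20951005]), 'orientation': array([-3.10072040e+00, -4.93682384e-01,  2.68585823e-04]), 'force': array([-0.33254845, -0.53966365,  0.04662086]), 'wrist_torque': array([-0.01252137, -0.01860103, -0.02021969]), 'opening': 0.09316579816848375}
scene {'mtx': [[430.16509062425445, 0.0, 277.5474191850368], [0.0, 430.16509062425445, 210.19648005212005], [0.0, 0.0, 1.0]], 'D': [-0.1299442549046927, 0.0, 0.0, 0.0, 0.0], 'extrinsics': [[-0.18580249449343086, 0.6665103051778991, -0.7219705299606641, 1.164327747984961], [0.9825534205714944, 0.11994492707544925, -0.1421337053345227, 0.11191299002825084], [-0.008136876751823034, -0.7357834107674138, -0.6771680468511467, 0.6107482790375
[... 281 characters left out ...]
5049759629019807], [-0.9997484215794656, -0.0075770286191845036, 0.021111186292369678, 0.01230965194466295], [-0.01983279865115144, -0.1409917399341382, -0.98981209801053, 0.9814695716471952], [0.0, 0.0, 0.0, 1.0]]}
wrist {'mtx': [[368.333124900105, 0.0, 273.5697780764567], [0.0, 368.333124900105, 214.80498864144556], [0.0, 0.0, 1.0]], 'D': [-0.08673939554877856, 0.0, 0.0, 0.0, 0.0], 'tool_from_camera': [[-0.0003983561868899448, -0.965076838148209, -0.2619666730372415, 0.07268223051448373], [0.9999997317736944, -0.0005454557910842208, 0.0004888051929819435, 0.00032212901547135075], [-0.0006146258089926932, -0.26196640805231614, 0.9650767965749044, -0.1740945913491816], [0.0, 0.0, 0.0, 1.0]]}
```

View pics/scene0.png

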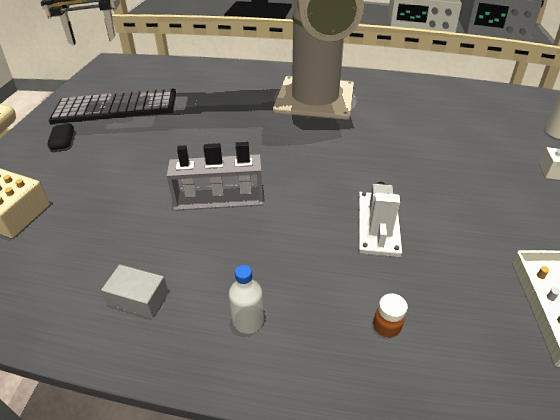

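View pics/top0.png

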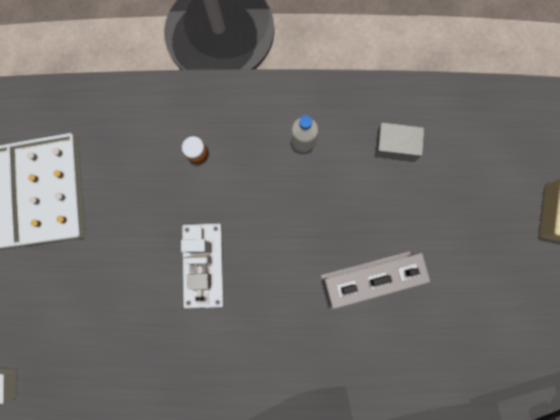

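View pics/wrist0.png

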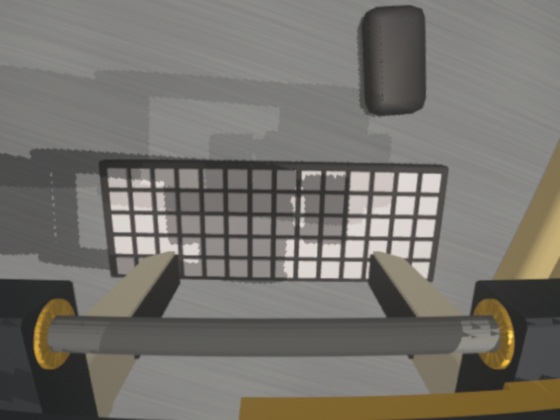

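The rack is at about (375,280) in the top view and the clamp at (202,265). I'll zoom in on both.

```bash
python3 - <<'E'
import cv2
t=cv2.imread("pics/top0.png"); s=cv2.imread("pics/scene0.png")
a=cv2.resize(t[245:315,315:435],None,fx=6,fy=6,interpolation=cv2.INTER_CUBIC)
b=cv2.resize(t[215:315,170:235],None,fx=6,fy=6,interpolation=cv2.INTER_CUBIC)
c=cv2.resize(s[135:215,160:270],None,fx=6,fy=6,interpolation=cv2.INTER_CUBIC)
d=cv2.resize(s[175:260,350:410],None,fx=7,fy=7,interpolation=cv2.INTER_CUBIC)
for n,i in zip("abcd",(a,b,c,d)): cv2.imwrite(f"pics/z_{n}.png",i)
E
```

```text
(no output)
```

View pics/z_a.png

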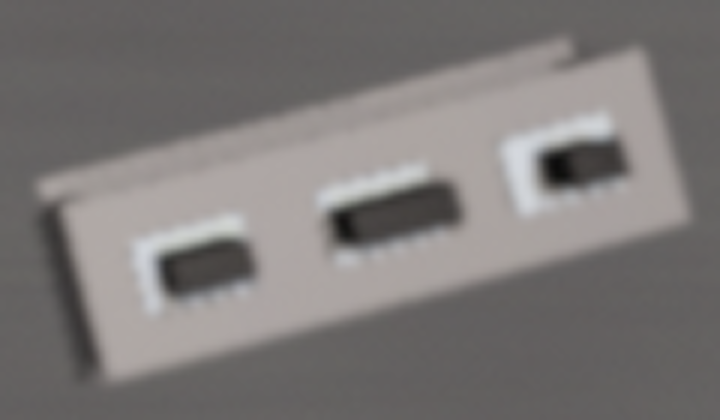

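View pics/z_b.png

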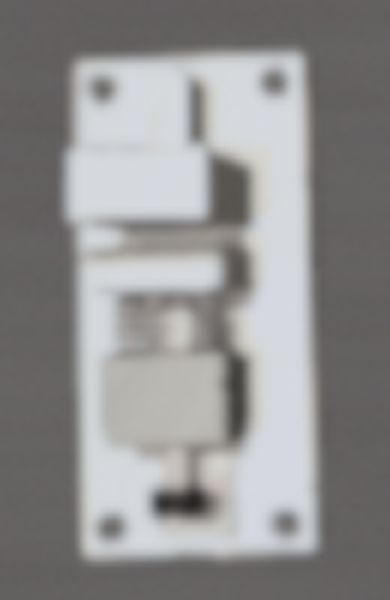

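View pics/z_c.png

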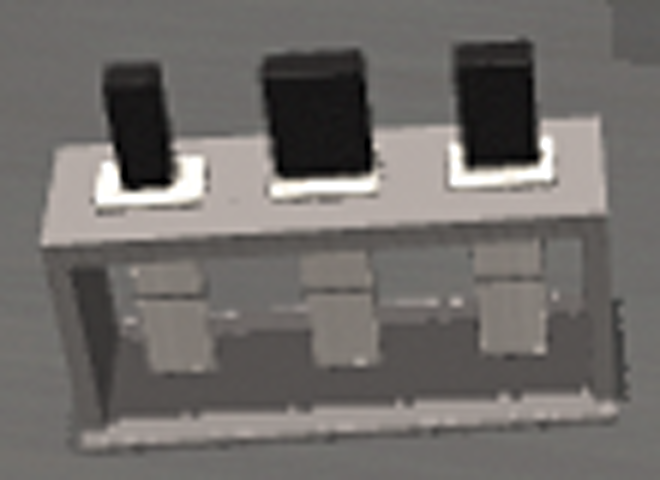

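View pics/z_d.png

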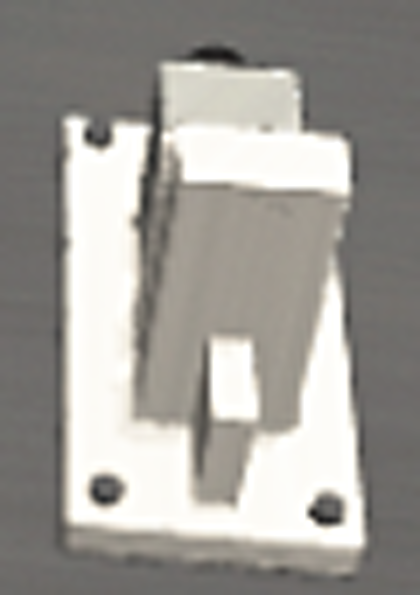

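Top zoom: the thin grip is at the right end of the rack, thick in the centre and middle at the left. The fixed (taller) jaw is on the far side (world +x) of the gap. I'll compute rough poses next.

```bash
cat > h.py <<'E'
import numpy as np, cv2
from scipy.spatial.transform import Rotation as R
from plant import robot
def camT(c,st=None):
    if "extrinsics" in c: return np.array(c["extrinsics"])
    T=np.eye(4);T[:3,:3]=R.from_rotvec(st["orientation"]).as_matrix();T[:3,3]=st["tool_pos"]
    return T@np.array(c["tool_from_camera"])
def ray(c,uv,T):
    p=cv2.undistortPoints(np.array(uv,float).reshape(-1,1,2),np.array(c["mtx"]),np.array(c["D"])).reshape(-1,2)
    d=np.c_[p,np.ones(len(p))]@T[:3,:3].T
    return T[:3,3],d
def onz(c,uv,z,T):
    o,d=ray(c,uv,T); return o+d*((np.broadcast_to(z,len(d))-o[2])/d[:,2])[:,None]
def proj(c,P,T):
    Ti=np.linalg.inv(T); q=np.array(P,float)@Ti[:3,:3].T+Ti[:3,3]
    return cv2.projectPoints(q,np.zeros(3),np.zeros(3),np.array(c["mtx"]),np.array(c["D"]))[0].reshape(-1,2)
def snap(name,f):
    import pickle
    st=robot.read_state(); c=robot.read_camera(name); cv2.imwrite(f"pics/{f}.png",c["image"][:,:,::-1])
    T=camT(c,st); pickle.dump((c,T,st),open(f"pics/{f}.pkl","wb")); return c,T,st
def load(f):
    import pickle; return pickle.load(open(f"pics/{f}.pkl","rb"))
def togo(st,pos,xaxis_deg=None,yaw=None):
    """shift in tool axes to world pos, and turn rotvec to vertical tool with tool y along angle yaw (deg, mod 180)"""
    M=R.from_rotvec(st["orientation"]).as_matrix()
    sh=M.T@(np.array(pos)-st["tool_pos"])
    rv=None
    if yaw is not None:
        best=None
        for a in (yaw,yaw+180):
            a=np.radians(a); y=np.array([np.cos(a),np.sin(a),0]); z=np.array([0,0,-1.]); x=np.cross(y,z)
            rv_=R.from_matrix(M.T@np.c_[x,y,z]).as_rotvec()
            if best is None or np.linalg.norm(rv_)<np.linalg.norm(best): best=rv_
        rv=best
    return sh,rv
E
python3 - <<'E'
from h import *
c,T,st=snap("top","t1")
cr=lambda L,ox,oy:[(ox+a/6-.4,oy+b/6-.4) for a,b in L]
g=onz(c,cr([(208,266),(398,210),(590,160)],315,245),0.136,T); print("grips tops",g.round(4))
k=onz(c,cr([(65,205),(640,50),(690,215),(110,380)],315,245),0.088,T); print("rack",k.round(4), k.mean(0))
d=g[0]-g[2]; print("rack yaw",np.degrees(np.arctan2(d[1],d[0])), np.linalg.norm(d[:2]))
b=onz(c,cr([(75,57),(303,52),(318,553),(84,558)],170,215),0.014,T); print("base",b.round(4)); 
for i,j in((3,0),(2,1)):
  d=b[i]-b[j]; print(np.degrees(np.arctan2(-d[1],-d[0])),np.linalg.norm(d))
f=onz(c,cr([(66,148),(210,148),(208,220),(66,220)],170,215),0.105,T); print("jaw",f.round(4))
print(R.from_rotvec(st["orientation"]).as_matrix().round(3))
E
```

```text
grips tops [[ 0.476  -0.095   0.136 ]
 [ 0.4926 -0.1516  0.136 ]
 [ 0.5074 -0.2096  0.136 ]]
rack [[ 0.493  -0.0564  0.088 ]
 [ 0.5421 -0.2389  0.088 ]
 [ 0.4903 -0.2539  0.088 ]
 [ 0.439  -0.0705  0.088 ]] [ 0.49108934 -0.15494757  0.088     ]
rack yaw 105.34200954267958 0.11875718400484446
base [[0.6008 0.2346 0.014 ]
 [0.6034 0.1551 0.014 ]
 [0.4331 0.1459 0.014 ]
 [0.4297 0.226  0.014 ]]
2.90092325194815 0.17132212664758273
3.0880689533193744 0.17050652275162123
jaw [[0.5632 0.2155 0.105 ]
 [0.5638 0.17   0.105 ]
 [0.5414 0.17   0.105 ]
 [0.5408 0.2147 0.105 ]]
[[ 0.951  0.311 -0.   ]
 [ 0.311 -0.951  0.001]
 [ 0.    -0.001 -1.   ]]
```

```bash
python3 - <<'E'
from h import *
print(togo(robot.read_state(),[.476,-.095,.26],yaw=15.3))
E
```

```text
(array([ 0.42290617, -0.361559  , -0.04964899]), array([-8.32032989e-04, -9.35397365e-04, -1.52202337e+00]))
```

Call:
jog_arm --pt "0 0.047 -0.04 -0.05 0 0 -0.18" --pt "0 0.094 -0.08 -0.05 0 0 -0.36" --pt "0 0.141 -0.12 -0.05 0 0 -0.54" --pt "0 0.188 -0.16 -0.05 0 0 -0.72" --pt "0 0.235 -0.2 -0.05 0 0 -0.9"

```text
t: 0.82
tool_pos: [0.3427, -0.3141, 0.2601]
orientation: [-2.573, -1.801, -0.001]
force: [1.0, -0.3, -0.6]
opening: 0.0926
```

```bash
python3 - <<'E'
from h import *
print(togo(robot.read_state(),[.476,-.095,.26],yaw=15.3),robot.read_state()["q"])
E
```

```text
(array([0.25155386, 0.05021366, 0.00034613]), array([ 1.10568605e-04, -9.02236415e-04, -6.16551575e-01])) [-8.52923855e-01 -2.56931809e-01  1.76968614e+00  6.91334700e-04
  1.62940761e+00 -5.03367314e-01]
```

Call:
jog_arm --pt "0 0.06 0.012 0 0 0 -0.17" --pt "0 0.12 0.024 0 0 0 -0.34" --pt "0 0.18 0.036 0 0 0 -0.5" --pt "0 0.23 0.046 0 0 0 -0.617" --pt "0 0.251 0.05 0 0 0 -0.617"

```text
t: 1.45
tool_pos: [0.4764, -0.0928, 0.2602]
orientation: [-1.899, -2.502, -0.002]
force: [0.3, -0.6, 0.2]
opening: 0.0931
```

```bash
python3 - <<'E'
from h import *
c,T,st=snap("wrist","w1"); print(st["tool_pos"],st["q"])
E
```

```text
[ 0.4764486  -0.09281074  0.26020401] [-2.99153413e-01 -1.99134265e-01  1.72043573e+00  1.36627559e-03
  1.62058718e+00 -5.71324564e-01]
```

View pics/w1.png

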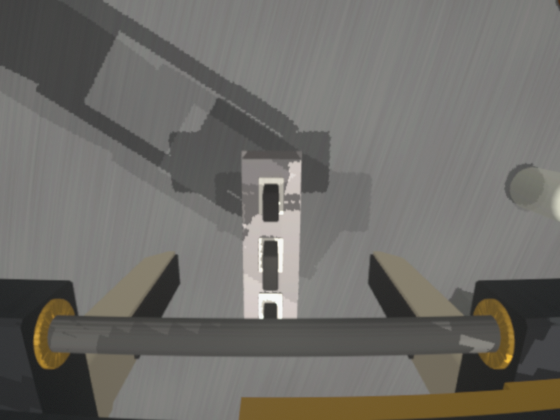

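Wrist view: the rack is vertical in the image (edges at u=242 to 300), with thin, thick and middle grips at about (271,203), (271,265) and (270,310). I'll refine these.

```bash
python3 - <<'E'
from h import *
c,T,st=load("w1")
cv2.imwrite("pics/w1z.png",cv2.resize(c["image"][140:330,220:330,::-1],None,fx=5 if 0 else 3.1,fy=3.1,interpolation=cv2.INTER_CUBIC))
E
```

```text
(no output)
```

View pics/w1z.png

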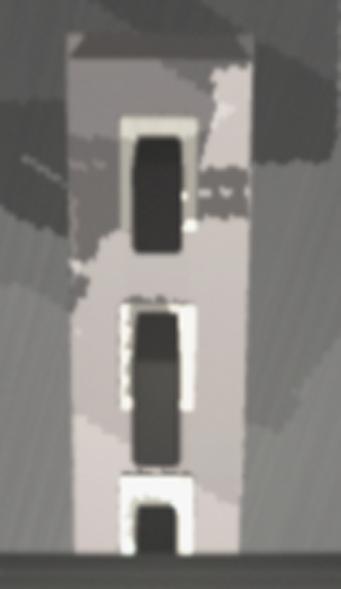

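```bash
python3 - <<'E'
from h import *
c,T,st=load("w1")
z=lambda L:[(220+(a+.5)/3.1-.5,140+(b+.5)/3.1-.5) for a,b in L]
k=onz(c,z([(67,58),(252,58),(74,545),(240,545)]),.088,T);print(k.round(4),(k[0]+k[1])/2,(k[2]+k[3])/2)
d=(k[0]+k[1]-k[2]-k[3]);print("rack y dir",np.degrees(np.arctan2(d[1],d[0])))
m=onz(c,z([(133,252),(182,252),(133,465),(180,465)]),.136,T);print(m.round(4))
u=np.array([np.cos(np.radians(105.3)),np.sin(np.radians(105.3)),0])
v=np.array([u[1],-u[0],0])
print("mid ctr",m[:2].mean(0)+u*.013,"thick ctr",m[2:].mean(0)+u*.017, np.linalg.norm(m[0]-m[1]))
A=(m[:2].mean(0)+u*.013)-(m[2:].mean(0)+u*.017); print(np.linalg.norm(A),np.degrees(np.arctan2(A[1],A[0])))
# rack centre from the far (+y) edge 
kc=(k[0]+k[1])/2; print("slot at +y by edge",kc-u*.035)
# flange corners of mid  z=.092: (120,117),(197,117)
f=onz(c,z([(120,117),(197,117)]),.092,T); print(f, f.mean(0)-u*.018)
# reprojection in top/scene cams
E
```

```text
[[ 0.4385 -0.069   0.088 ]
 [ 0.4924 -0.054   0.088 ]
 [ 0.4814 -0.2286  0.088 ]
 [ 0.5361 -0.2134  0.088 ]] [ 0.46547836 -0.06147783  0.088     ] [ 0.50874427 -0.22099739  0.088     ]
rack y dir 105.17504798206566
[[ 0.4715 -0.1088  0.136 ]
 [ 0.4843 -0.1053  0.136 ]
 [ 0.4881 -0.1704  0.136 ]
 [ 0.5011 -0.1667  0.136 ]]
mid ctr [ 0.47445864 -0.09451398  0.136     ] thick ctr [ 0.49009234 -0.15215707  0.136     ] 0.01332355545422159
0.05972552363951827 105.17446260958927
slot at +y by edge [ 0.47471391 -0.09523734  0.088     ]
[[ 0.45863955 -0.08144171  0.092     ]
 [ 0.48108404 -0.07518669  0.092     ]] [ 0.47461151 -0.09567624  0.092     ]
```

```bash
python3 - <<'E'
from h import *
print(togo(robot.read_state(),[.4745,-.095,.112],yaw=15.2))
E
```

```text
(array([-0.00277265, -0.00348523,  0.14811165]), array([ 0.00115107, -0.00216484,  0.005792  ]))
```

Call:
jog_arm --pt "0 -0.0028 -0.0035 0.05 0 0 0.006" --pt "0 -0.0028 -0.0035 0.1 0 0 0.006" --pt "0 -0.0028 -0.0035 0.135 0 0 0.006" --pt "0.3 -0.0028 -0.0035 0.148 0 0 0.006" --pt "0.6 -0.0028 -0.0035 0.148 0 0 0.006" --force 25

```text
t: 2.12
tool_pos: [0.4741, -0.0952, 0.112]
orientation: [-1.908, -2.494, -0.003]
force: [-0.2, -0.6, 1.0]
opening: 0.0774
```

```bash
python3 - <<'E'
from h import *
print(togo(robot.read_state(),[.4745,-.095,.112],yaw=15.2))
E
```

```text
(array([ 5.53937909e-05,  4.68813065e-04, -4.87083458e-05]), array([ 0.00010766, -0.00273828, -0.00054846]))
```

Call:
jog_arm --pt "1 0 0.0004 0 0 0 0" --pt "1 0 0.0004 0 0 0 0" --pt "1 0 0.0004 0 0 0 0" --pt "1 0 0.0004 0 0 0 0" --pt "1 0 0.0004 0 0 0 0"

```text
t: 2.75
tool_pos: [0.4745, -0.095, 0.112]
orientation: [-1.908, -2.494, -0.003]
force: [-0.1, 0.3, 0.1]
opening: 0.0275
```

Call:
jog_arm --pt "1 0 0 0 0 0 0" --pt "1 0 0 0 0 0 0"

```text
t: 3.0
tool_pos: [0.4745, -0.0951, 0.112]
orientation: [-1.908, -2.494, -0.003]
force: [0.1, -0.0, 0.1]
opening: 0.0143
```

Gripped at 14.3 mm. Next I lift straight up.

Call:
jog_arm --pt "1 0 0 -0.02 0 0 0" --pt "1 0 0 -0.07 0 0 0" --pt "1 0 0 -0.12 0 0 0" --pt "1 0 0 -0.17 0 0 0" --pt "1 0 0 -0.17 0 0 0"

```text
t: 3.62
tool_pos: [0.4767, -0.0962, 0.2871]
orientation: [1.905, 2.491, 0.007]
force: [-0.2, -0.5, -2.2]
opening: 0.0138
```

```bash
python3 - <<'E'
from h import *
s=robot.read_state();print(s["force"],s["opening"],s["tool_pos"])
print(togo(s,[.537,.10,.285],yaw=3))
E
```

```text
[-0.18274394 -0.54238602 -2.24928785] 0.013814544975028258 [ 0.47674337 -0.09616989  0.28705179]
(array([0.17356125, 0.10948883, 0.0025274 ]), array([0.00738508, 0.00104053, 0.21248602]))
```

Call:
jog_arm --pt "1 0.045 0.03 0 0 0 0.05" --pt "1 0.09 0.06 0 0 0 0.1" --pt "1 0.135 0.088 0 0 0 0.16" --pt "1 0.173 0.109 0 0.007 0 0.212" --pt "1 0.173 0.109 0 0.007 0 0.212"

```text
t: 4.25
tool_pos: [0.5361, 0.102, 0.2852]
orientation: [-2.157, -2.282, 0.004]
force: [0.3, -1.3, -1.6]
opening: 0.0134
```

```bash
python3 - <<'E'
from h import *
c,T,st=snap("wrist","w2"); print(st["tool_pos"],st["force"],st["opening"])
c,T,st=snap("scene","s2")
E
```

```text
[0.53606638 0.10199851 0.2852397 ] [ 0.28052125 -1.27966942 -1.56000822] 0.013382731895725034
```

View pics/w2.png

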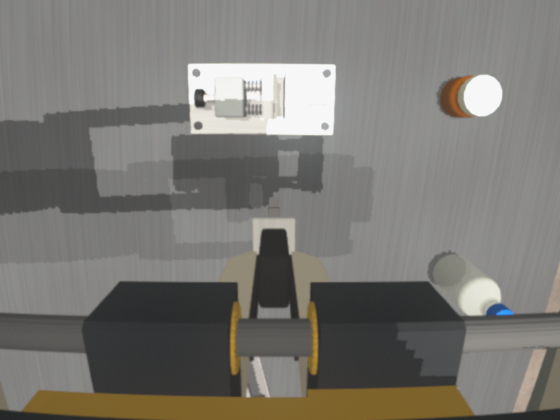

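View pics/s2.png

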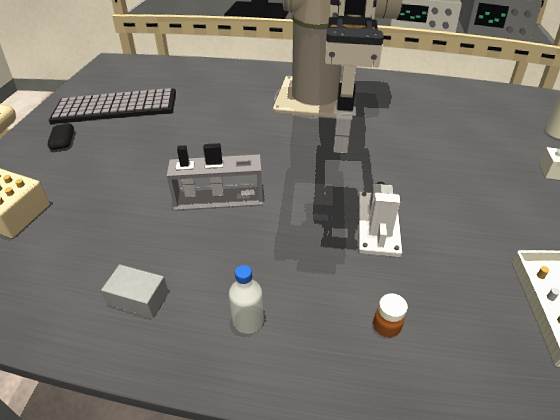

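Wrist view: the clamp plate spans u 189–335, v 65–134, with the gap near u≈283. The held blade's flange is at (273,235). I'll zoom on these.

```bash
python3 - <<'E'
from h import *
c,T,st=load("w2")
cv2.imwrite("pics/w2z.png",cv2.resize(c["image"][55:145,180:345,::-1],None,fx=4.8,fy=4.8,interpolation=cv2.INTER_CUBIC))
cv2.imwrite("pics/w2b.png",cv2.resize(c["image"][140:290,210:340,::-1],None,fx=4,fy=4,interpolation=cv2.INTER_CUBIC))
E
```

```text
(no output)
```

View pics/w2z.png

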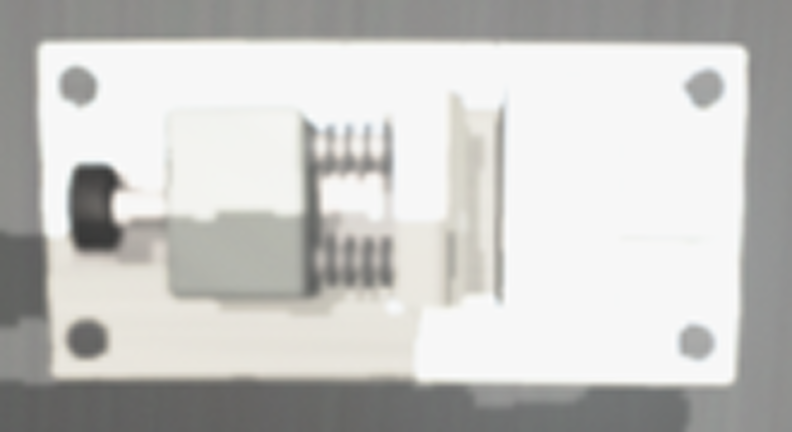

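View pics/w2b.png

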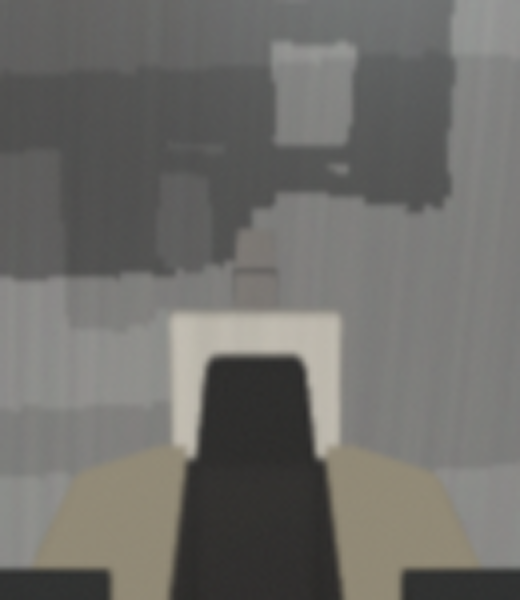

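```bash
python3 - <<'E'
from h import *
c,T,st=load("w2")
z=lambda L:[(180+(a+.5)/4.8-.5,55+(b+.5)/4.8-.5) for a,b in L]
j=onz(c,z([(507,90),(505,302)]),.105,T);print("fixed edge",j.round(4),np.linalg.norm(j[0]-j[1]),"mid",j.mean(0)); d=j[0]-j[1];print("yaw",np.degrees(np.arctan2(d[1],d[0]))-90)
b=onz(c,z([(38,43),(747,46),(737,384),(50,380)]),.014,T);print(b.round(4))
for i,k in((0,1),(3,2)):
  d=b[k]-b[i];print(np.degrees(np.arctan2(d[1],d[0])),np.linalg.norm(d))
d=(b[0]+b[1]-b[2]-b[3]);print(np.degrees(np.arctan2(d[1],d[0]))-90)
s=onz(c,z([(452,95),(450,305)]),.085,T);print("sprung chamfer top",s.round(4))
s=onz(c,z([(392,120),(392,300)]),.085,T);print("sprung back",s.round(4))
# holes centre
h=onz(c,z([(78,85),(704,88),(696,342),(87,340)]),.014,T);print("holes",h.round(4))
for i,k in((0,1),(3,2)):
  d=h[k]-h[i];print(np.degrees(np.arctan2(d[1],d[0])),np.linalg.norm(d))
# blade in tool frame
Tt=np.array(c["tool_from_camera"])
zb=lambda L:[(210+(a+.5)/4-.5,140+(b+.5)/4-.5) for a,b in L]
print("blade",onz(c,zb([(235,230),(275,230)]),.104,Tt).round(4),"flange",onz(c,zb([(170,313),(341,313)]),.020,Tt).round(4))
print(R.from_rotvec(st["orientation"]).as_matrix().round(4))
E
```

```text
fixed edge [[0.5402 0.2122 0.105 ]
 [0.5423 0.1726 0.105 ]] 0.03959717310013328 mid [0.54126828 0.19238027 0.105     ]
yaw 3.0131632611155226
[[0.4294 0.2273 0.014 ]
 [0.5986 0.2356 0.014 ]
 [0.6034 0.1559 0.014 ]
 [0.433  0.1475 0.014 ]]
2.808934091442777 0.16945456837061987
2.8166168210232363 0.1705406836380322
3.006378036583513
sprung chamfer top [[0.5297 0.2127 0.085 ]
 [0.5316 0.1713 0.085 ]]
sprung back [[0.5178 0.2072 0.085 ]
 [0.5196 0.1716 0.085 ]]
holes [[0.4392 0.218  0.014 ]
 [0.5892 0.2253 0.014 ]
 [0.5923 0.1654 0.014 ]
 [0.4422 0.1577 0.014 ]]
2.787709553463351 0.15015122836280193
2.9461000686933585 0.15031510118450503
blade [[ 0.0108 -0.0038  0.104 ]
 [ 0.0108  0.004   0.104 ]] flange [[ 0.0177 -0.0114  0.02  ]
 [ 0.0177  0.012   0.02  ]]
[[-5.630e-02  9.984e-01 -2.800e-03]
 [ 9.984e-01  5.630e-02 -6.000e-04]
 [-5.000e-04 -2.800e-03 -1.000e+00]]
```

```bash
python3 - <<'E'
from h import *
s=robot.read_state()
print(togo(s,[.5332,.1918,.198],yaw=2.9))
E
```

```text
(array([0.092672  , 0.00239675, 0.08775736]), array([-0.00201383,  0.00153986,  0.00387653]))
```

Call:
jog_arm --pt "1 0.045 0.001 0 -0.002 0 0.004" --pt "1 0.088 0.002 0 -0.002 0 0.004" --pt "1 0.0927 0.0024 0.03 -0.002 0 0.004" --pt "1 0.0927 0.0024 0.07 -0.002 0 0.004" --pt "1 0.0927 0.0024 0.0878 -0.002 0 0.004"

```text
t: 4.97
tool_pos: [0.5317, 0.1901, 0.1948]
orientation: [-2.165, -2.275, 0.008]
force: [0.1, -0.7, -0.8]
opening: 0.014
```

Call:
jog_arm --pt "1 0 0 0 0 0 0" --pt "1 0 0 0 0 0 0"

```text
t: 5.22
tool_pos: [0.5324, 0.1896, 0.1962]
orientation: [-2.167, -2.275, 0.006]
force: [0.5, -0.0, -1.3]
opening: 0.0137
```

```bash
python3 - <<'E'
from h import *
s=robot.read_state(); print(s["force"],s["wrist_torque"])
print(togo(s,[.5332,.1918,.198],yaw=2.9))
c,T,st=snap("wrist","w3")
cv2.imwrite("pics/w3z.png",cv2.resize(c["image"][60:290,200:350,::-1],None,fx=2.6,fy=2.6,interpolation=cv2.INTER_CUBIC))
E
```

```text
[ 0.45466285 -0.00829696 -1.2708499 ] [-0.0073384  -0.06917052 -0.02036928]
(array([ 0.00217987,  0.00089205, -0.00185087]), array([-0.00270576,  0.0025346 , -0.00202359]))
```

View pics/w3z.png

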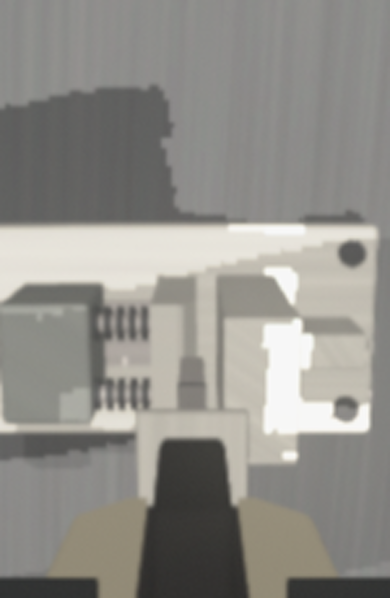

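The blade tip (zoom x 180–205) hangs over the gap. The fixed jaw's edge is at x≈223 and the sprung jaw's top edge at 182. I'll convert these to tool coordinates.

```bash
python3 - <<'E'
from h import *
c,T,st=load("w3"); Tt=np.array(c["tool_from_camera"])
z=lambda L:[(200+(a+.5)/2.6-.5,60+(b+.5)/2.6-.5) for a,b in L]
zt=st["tool_pos"][2]
print("fixed edge",onz(c,z([(223,318),(224,408)]),zt-.105,Tt).round(4))
print("fixed far bottom corner y",onz(c,z([(217,275),(278,275)]),.0,Tt).round(4))
print("sprung",onz(c,z([(183,306),(182,400)]),zt-.085,Tt).round(4))
print("tip",onz(c,z([(182,357),(204,357)]),.104,Tt).round(4))
E
```

```text
fixed edge [[ 0.0249  0.0089  0.0912]
 [-0.0013  0.0094  0.0912]]
fixed far bottom corner y [[0.049  0.0049 0.    ]
 [0.049  0.016  0.    ]]
sprung [[ 0.025  -0.0025  0.1112]
 [-0.0043 -0.0029  0.1112]]
tip [[ 0.0109 -0.0027  0.104 ]
 [ 0.0109  0.0038  0.104 ]]
```

Call:
jog_arm --pt "1 0.0025 0.003 0 -0.003 0.0025 -0.002" --pt "1 0.0025 0.004 0 -0.003 0.0025 -0.002"

```text
t: 5.52
tool_pos: [0.5373, 0.1929, 0.1979]
orientation: [2.163, 2.276, 0.004]
force: [-1.1, 1.0, -0.0]
opening: 0.0136
```

Call:
jog_arm --pt "1 0 0.0005 0 0 0 0" --pt "1 0 0.001 0 0 0 0"

```text
t: 5.78
tool_pos: [0.538, 0.193, 0.1979]
orientation: [2.163, 2.277, 0.003]
force: [-3.4, 0.0, 0.9]
opening: 0.0136
```

Call:
jog_arm --pt "1 0 0.0005 0 0 0 0" --pt "1 0 0.001 0 0 0 0"

```text
t: 6.02
tool_pos: [0.5387, 0.1931, 0.1979]
orientation: [2.163, 2.277, 0.003]
force: [-3.7, -1.0, 1.6]
opening: 0.0135
```

Call:
jog_arm --pt "1 0 -0.001 0 0 0 0" --pt "1 0 -0.001 0.002 0 0 0"

```text
t: 6.28
tool_pos: [0.5379, 0.193, 0.196]
orientation: [2.163, 2.277, 0.003]
force: [-2.1, -0.6, 0.6]
opening: 0.0139
```

Call:
jog_arm --pt "1 0 0 0.001 0 0 0" --pt "1 0 0 0.002 0 0 0" --pt "1 0 0 0.003 0 0 0" --pt "1 0 0 0.004 0 0 0"

```text
t: 6.78
tool_pos: [0.5379, 0.1931, 0.1919]
orientation: [2.163, 2.277, 0.003]
force: [-2.2, 0.1, 0.1]
opening: 0.014
```

Call:
jog_arm --pt "1 0 0 0.001 0 0 0" --pt "1 0 0 0.002 0 0 0" --pt "1 0 0 0.003 0 0 0" --pt "1 0 0 0.004 0 0 0"

```text
t: 7.28
tool_pos: [0.5378, 0.1931, 0.1879]
orientation: [2.163, 2.277, 0.003]
force: [-2.4, -0.2, 0.1]
opening: 0.0139
```

Call:
jog_arm --pt "1 0 0 0.001 0 0 0" --pt "1 0 0 0.002 0 0 0" --pt "1 0 0 0.003 0 0 0" --pt "1 0 0 0.004 0 0 0"

```text
t: 7.78
tool_pos: [0.5378, 0.1931, 0.1838]
orientation: [2.163, 2.277, 0.003]
force: [-2.9, 0.1, 0.0]
opening: 0.0137
```

Call:
jog_arm --pt "1 0 0 0.001 0 0 0" --pt "1 0 0 0.002 0 0 0" --pt "1 0 0 0.003 0 0 0"

```text
t: 8.15
tool_pos: [0.5378, 0.1931, 0.1807]
orientation: [2.163, 2.277, 0.003]
force: [-1.8, -0.3, 1.0]
opening: 0.0136
```

Call:
jog_arm --pt "1 0 0 0.001 0 0 0" --pt "1 0 0 0.002 0 0 0"

```text
t: 8.4
tool_pos: [0.5378, 0.1931, 0.1786]
orientation: [2.163, 2.277, 0.003]
force: [-1.9, -0.2, 0.5]
opening: 0.0136
```

Call:
jog_arm --pt "1 0 0 0.001 0 0 0" --pt "1 0 0 0.002 0 0 0"

```text
t: 8.65
tool_pos: [0.5378, 0.1931, 0.1766]
orientation: [2.163, 2.277, 0.003]
force: [-2.8, 0.5, 0.3]
opening: 0.0141
```

Call:
jog_arm --pt "1 0 0 0.001 0 0 0" --pt "1 0 0 0.002 0 0 0" --pt "1 0 0 0.003 0 0 0"

```text
t: 9.02
tool_pos: [0.5378, 0.1931, 0.1735]
orientation: [2.163, 2.277, 0.003]
force: [-2.4, 0.0, 0.5]
opening: 0.0137
```

Call:
jog_arm --pt "1 0 0 0.001 0 0 0" --pt "1 0 0 0.002 0 0 0" --pt "1 0 0 0.003 0 0 0"

```text
t: 9.4
tool_pos: [0.5378, 0.1931, 0.1704]
orientation: [2.163, 2.277, 0.003]
force: [-2.4, -0.8, 0.9]
opening: 0.0136
```

Call:
jog_arm --pt "1 0 0 0.001 0 0 0" --pt "1 0 0 0.002 0 0 0" --pt "1 0 0 0.003 0 0 0"

```text
t: 9.78
tool_pos: [0.5378, 0.1931, 0.1673]
orientation: [2.163, 2.277, 0.003]
force: [-2.7, 0.4, 0.9]
opening: 0.0139
```

Drag so far is very small. I'll relieve the sideways press and check the drag again, down and up.

Call:
jog_arm --pt "1 0 -0.0005 0 0 0 0" --pt "1 0 -0.0008 0 0 0 0"

```text
t: 10.02
tool_pos: [0.5373, 0.193, 0.1673]
orientation: [2.163, 2.277, 0.004]
force: [0.5, 0.4, -1.1]
opening: 0.0137
```

Call:
jog_arm --pt "1 0 0 0.001 0 0 0" --pt "1 0 0 0.002 0 0 0" --pt "1 0 0 0.003 0 0 0"

```text
t: 10.4
tool_pos: [0.5374, 0.193, 0.1643]
orientation: [2.163, 2.277, 0.004]
force: [-0.8, 0.0, 0.4]
opening: 0.0139
```

Call:
jog_arm --pt "1 0 0 -0.001 0 0 0" --pt "1 0 0 -0.002 0 0 0" --pt "1 0 0 -0.003 0 0 0"

```text
t: 10.78
tool_pos: [0.5373, 0.193, 0.1673]
orientation: [2.163, 2.277, 0.004]
force: [0.2, -0.3, -1.4]
opening: 0.0139
```

Call:
jog_arm --pt "1 0 -0.0005 0 0 0 0" --pt "1 0 -0.0008 0 0 0 0"

```text
t: 11.02
tool_pos: [0.5368, 0.193, 0.1675]
orientation: [2.163, 2.276, 0.005]
force: [-0.3, 0.2, -1.5]
opening: 0.0136
```

Drag is under 1 N with free play sideways, so the middle blade is loose and the thick one should be right. I'll take the middle blade home.

Call:
jog_arm --pt "1 0 0 -0.02 0 0 0" --pt "1 0 0 -0.06 0 0 0" --pt "1 0 0 -0.09 0 0 0" --pt "1 0 0 -0.1 0 0 0"

```text
t: 11.52
tool_pos: [0.5378, 0.1933, 0.2716]
orientation: [2.161, 2.274, 0.012]
force: [-0.9, -0.6, -1.5]
opening: 0.0137
```

```bash
python3 - <<'E'
from h import *
s=robot.read_state(); print(s["tool_pos"],s["force"])
print(togo(s,[.4745,-.095,.24],yaw=15.2))
E
```

```text
[0.53777376 0.1932565  0.27161905] [-0.89990764 -0.56676161 -1.50973612]
(array([-0.28469652, -0.0782282 ,  0.03038719]), array([ 0.00886884, -0.00100438, -0.21403408]))
```

Call:
jog_arm --pt "1 -0.055 -0.015 0 0 0 -0.043" --pt "1 -0.11 -0.03 0 0 0 -0.086" --pt "1 -0.165 -0.045 0 0.008 0 -0.13" --pt "1 -0.22 -0.06 0.01 0.008 0 -0.172" --pt "1 -0.27 -0.074 0.015 0.008 0 -0.214"

```text
t: 12.15
tool_pos: [0.4767, -0.0818, 0.2546]
orientation: [-1.906, -2.496, -0.001]
force: [0.2, -0.1, -0.9]
opening: 0.0138
```

Call:
jog_arm --pt "1 -0.013 -0.004 0 0 0 0" --pt "1 -0.013 -0.004 0 0 0 0"

```text
t: 12.4
tool_pos: [0.4762, -0.0958, 0.2544]
orientation: [-1.909, -2.493, -0.002]
force: [-0.0, -0.5, -0.6]
opening: 0.0137
```

```bash
python3 - <<'E'
from h import *
s=robot.read_state(); print(s["tool_pos"],s["force"])
print(togo(s,[.4745,-.095,.21],yaw=15.2))
c,T,st=snap("wrist","w4")
cv2.imwrite("pics/w4z.png",cv2.resize(c["image"][100:300,190:350,::-1],None,fx=3,fy=3,interpolation=cv2.INTER_CUBIC))
E
```

```text
[ 0.47616711 -0.09575891  0.25438564] [-0.00139481 -0.49925489 -0.56352736]
(array([ 0.00108096, -0.0014058 ,  0.04438801]), array([-0.00012467, -0.00195107, -0.00135264]))
```

View pics/w4z.png

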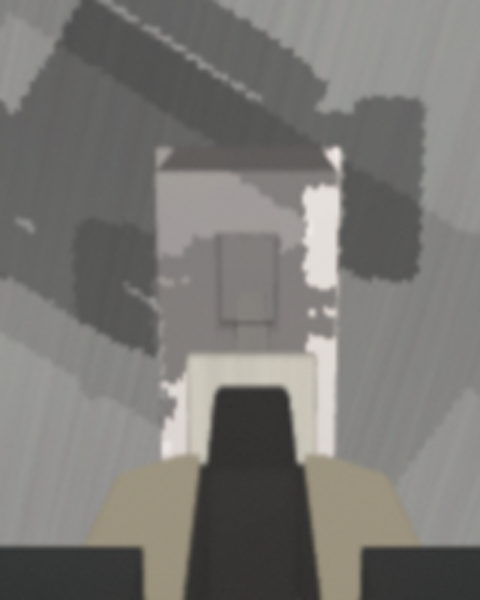

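```bash
python3 - <<'E'
from h import *
c,T,st=load("w4"); Tt=np.array(c["tool_from_camera"])
z=lambda L:[(190+(a+.5)/3-.5,100+(b+.5)/3-.5) for a,b in L]
s=onz(c,z([(217,233),(278,233),(217,323),(277,323)]),.088,T);print(s.round(4),s.mean(0), np.linalg.norm(s[0]-s[1]),np.linalg.norm(s[0]-s[2]))
print("tool frame slot",onz(c,z([(217,233),(278,233),(217,323),(277,323)]),st["tool_pos"][2]-.088,Tt).mean(0))
print("tip",onz(c,z([(237,322),(273,322)]),.104,Tt).round(4),"flange",onz(c,z([(188,354),(317,354)]),.020,Tt).round(4))
E
```

```text
[[ 0.4616 -0.0829  0.088 ]
 [ 0.4799 -0.078   0.088 ]
 [ 0.4689 -0.1108  0.088 ]
 [ 0.4873 -0.1058  0.088 ]] [ 0.47440458 -0.09438686  0.088     ] 0.01897121706595708 0.028836083560274676
tool frame slot [ 0.00145924 -0.00132254  0.16638564]
tip [[ 0.0029 -0.0037  0.104 ]
 [ 0.0029  0.0057  0.104 ]] flange [[ 0.0177 -0.0114  0.02  ]
 [ 0.0177  0.0121  0.02  ]]
```

Slot 3's measured centre (0.4744,−0.0944) matches the plan, so I descend.

Call:
jog_arm --pt "1 0.0012 -0.0014 0.01 0 -0.002 -0.001" --pt "1 0.0012 -0.0014 0.035 0 -0.002 -0.001" --pt "1 0.0012 -0.0014 0.06 0 -0.002 -0.001" --pt "1 0.0012 -0.0014 0.085 0 -0.002 -0.001" --pt "1 0.0012 -0.0014 0.1 0 -0.002 -0.001"

```text
t: 13.08
tool_pos: [0.4742, -0.0924, 0.1527]
orientation: [-1.904, -2.497, 0.001]
force: [-1.5, 0.3, -1.6]
opening: 0.0137
```

```bash
python3 - <<'E'
from h import *
s=robot.read_state(); print(s["tool_pos"],s["force"])
print(togo(s,[.4745,-.095,.112],yaw=15.2))
E
```

```text
[ 0.47418008 -0.09241773  0.15272261] [-1.53198646  0.27266866 -1.57565571]
(array([-0.00261631, -0.00032012,  0.04072044]), array([-0.00136633, -0.00101886,  0.00286983]))
```

Call:
jog_arm --pt "1 -0.0026 -0.0003 0.005 0 0 0.003" --pt "1 -0.0026 -0.0003 0.015 0 0 0.003" --pt "1 -0.0026 -0.0003 0.025 0 0 0.003"

```text
t: 13.45
tool_pos: [0.4751, -0.0951, 0.1278]
orientation: [-1.908, -2.495, -0.0]
force: [-0.0, 0.5, -1.0]
opening: 0.0136
```

```bash
python3 - <<'E'
from h import *
s=robot.read_state(); print(s["tool_pos"],s["force"])
print(togo(s,[.4745,-.095,.112],yaw=15.2))
E
```

```text
[ 0.47506055 -0.09507819  0.12778371] [-0.02006587  0.48573193 -1.02720989]
(array([ 0.00021573, -0.00051569,  0.01578396]), array([-0.00030249, -0.00041968, -0.00014405]))
```

Call:
jog_arm --pt "1 0.0002 -0.0005 0.008 0 0 0" --pt "1 0.0002 -0.0005 0.014 0 0 0" --pt "1 0.0002 -0.0005 0.0155 0 0 0" --pt "1 0.0002 -0.0005 0.016 0 0 0"

```text
t: 13.95
tool_pos: [0.4747, -0.0951, 0.112]
orientation: [-1.908, -2.495, -0.0]
force: [-1.1, -0.5, 1.5]
opening: 0.0135
```

Call:
jog_arm --pt "0.55 0 0 0 0 0 0" --pt "0.55 0 0 0 0 0 0" --pt "0.55 0 0 -0.01 0 0 0" --pt "0.55 0 0 -0.04 0 0 0" --pt "0.55 0 0 -0.07 0 0 0"

```text
t: 14.58
tool_pos: [0.4746, -0.0951, 0.1834]
orientation: [-1.908, -2.495, -0.0]
force: [0.2, -0.5, -0.1]
opening: 0.0417
```

```bash
python3 - <<'E'
from h import *
s=robot.read_state(); print(s["tool_pos"],s["force"])
print(togo(s,[.4902,-.1526,.182],yaw=15.2))
E
```

```text
[ 0.47462315 -0.09506391  0.18340845] [ 0.21976536 -0.46954223 -0.05918169]
(array([-5.96076695e-02, -4.26102861e-05,  1.39569824e-03]), array([ 5.22017208e-05, -2.13932913e-04, -1.82656821e-04]))
```

Call:
jog_arm --pt "0.55 -0.04 0 0 0 0 0" --pt "0.55 -0.0596 0 0 0 0 0" --pt "0.55 -0.0596 0 0.005 0 0 0"

```text
t: 14.95
tool_pos: [0.4904, -0.1535, 0.1784]
orientation: [-1.911, -2.494, -0.001]
force: [-0.4, -0.3, -0.9]
opening: 0.0418
```

```bash
python3 - <<'E'
from h import *
s=robot.read_state(); print(s["tool_pos"],s["force"])
print(togo(s,[.4902,-.1526,.112],yaw=15.2))
c,T,st=snap("wrist","w5")
E
```

```text
[ 0.49038273 -0.15351425  0.178433  ] [-0.43651772 -0.30880991 -0.91318819]
(array([9.11114880e-04, 4.62725397e-05, 6.64332779e-02]), array([ 0.00022615, -0.0002888 , -0.0022552 ]))
```

View pics/w5.png

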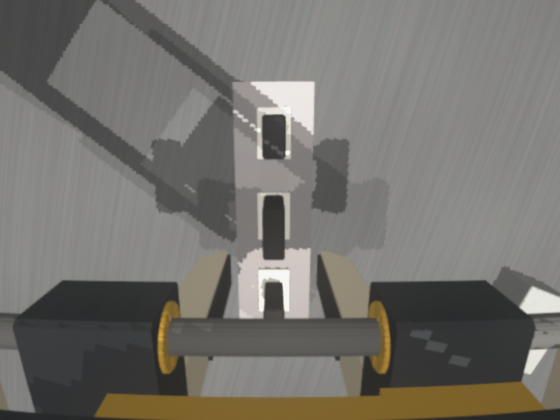

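The middle blade (274,134) is home with its flange flat, and the thick grip (273,225) lies between the fingers. Down, then grip.

Call:
jog_arm --pt "0.55 0.0009 0 0.03 0 0 -0.002" --pt "0.55 0.0009 0 0.055 0 0 -0.002" --pt "0.55 0.0009 0 0.0665 0 0 -0.002" --pt "1 0.0009 0 0.0665 0 0 -0.002" --pt "1 0.0009 0 0.0665 0 0 -0.002"

```text
t: 15.62
tool_pos: [0.4899, -0.1515, 0.1116]
orientation: [-1.907, -2.496, -0.001]
force: [0.5, -0.0, -0.2]
opening: 0.0265
```

Call:
jog_arm --pt "1 0 0 0 0 0 0" --pt "1 0 0 0 0 0 0" --pt "1 0 0 0 0 0 0"

```text
t: 16.0
tool_pos: [0.4906, -0.1518, 0.1128]
orientation: [1.907, 2.495, 0.002]
force: [-1.0, 0.5, 5.5]
opening: 0.0138
```

```bash
python3 - <<'E'
from h import *
s=robot.read_state(); print(s["tool_pos"],s["force"],s["opening"])
E
```

```text
[ 0.49059807 -0.15178969  0.11276611] [-1.02506891  0.47109694  5.52289352] 0.01376476844357091
```

Call:
jog_arm --pt "1 0 0 -0.02 0 0 0" --pt "1 0 0 -0.06 0 0 0" --pt "1 0 0 -0.11 0 0 0" --pt "1 0 0 -0.16 0 0 0" --pt "1 0 0 -0.165 0 0 0" --force 40

```text
t: 16.62
tool_pos: [0.4922, -0.1526, 0.2826]
orientation: [1.903, 2.49, 0.005]
force: [1.5, -1.1, -2.2]
opening: 0.0133
```

```bash
python3 - <<'E'
from h import *
s=robot.read_state(); print(s["tool_pos"],s["force"],s["opening"])
print(togo(s,[.531,.1925,.275],yaw=2.9))
E
```

```text
[ 0.49224191 -0.1526319   0.28256725] [ 1.51010785 -1.07723008 -2.1907665 ] 0.013341637026772034
(array([0.32287337, 0.12798319, 0.00696933]), array([0.00780852, 0.00395007, 0.21512133]))
```

Call:
jog_arm --pt "1 0.055 0.022 0 0 0 0.036" --pt "1 0.11 0.044 0 0 0 0.072" --pt "1 0.165 0.066 0 0.007 0.003 0.108" --pt "1 0.22 0.088 0 0.007 0.003 0.144" --pt "1 0.275 0.109 0 0.007 0.003 0.18"

```text
t: 17.25
tool_pos: [0.5246, 0.1431, 0.2804]
orientation: [2.126, 2.313, -0.003]
force: [0.9, -0.5, -1.1]
opening: 0.0141
```

```bash
python3 - <<'E'
from h import *
s=robot.read_state(); print(s["tool_pos"],s["force"],s["opening"])
print(togo(s,[.5325,.1928,.20],yaw=2.9))
E
```

```text
[0.52459443 0.14313452 0.28044489] [ 0.92382905 -0.49002109 -1.0604648 ] 0.01412889102033771
(array([0.04892399, 0.01215238, 0.08036978]), array([-0.00105016,  0.00128934,  0.03382586]))
```

Call:
jog_arm --pt "1 0.04 0.01 0 0 0 0.034" --pt "1 0.049 0.012 0.01 0 0 0.034" --pt "1 0.049 0.012 0.04 0 0 0.034" --pt "1 0.049 0.012 0.07 0 0 0.034" --pt "1 0.049 0.012 0.075 0 0 0.034"

```text
t: 17.88
tool_pos: [0.5302, 0.1914, 0.2013]
orientation: [-2.163, -2.274, 0.012]
force: [0.1, 0.0, -1.2]
opening: 0.0134
```

```bash
python3 - <<'E'
from h import *
c,T,st=snap("wrist","w6")
s=robot.read_state(); print(s["tool_pos"],s["force"],s["opening"])
print(togo(s,[.5325,.1928,.198],yaw=2.9))
cv2.imwrite("pics/w6z.png",cv2.resize(c["image"][60:290,200:350,::-1],None,fx=2.6,fy=2.6,interpolation=cv2.INTER_CUBIC))
E
```

```text
[0.53087361 0.19165451 0.20255984] [-0.99513783  0.31908935 -0.59193821] 0.014015960713640665
(array([0.00107448, 0.00170707, 0.00454762]), array([-0.00562095,  0.00252313, -0.00073424]))
```

View pics/w6z.png

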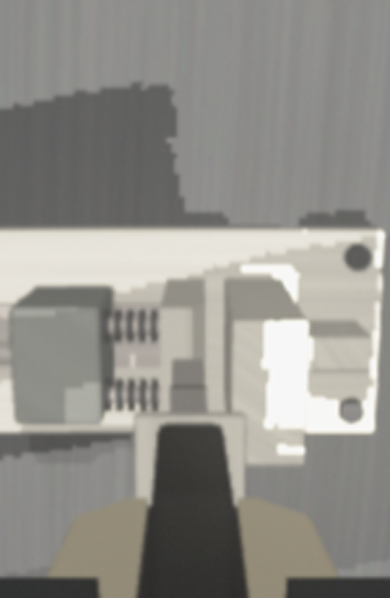

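The thick blade hangs over the gap, tip at zoom (188,375). Next I settle, then press toward the tall jaw.

Call:
jog_arm --pt "1 0.001 0.001 0.002 -0.004 0.002 -0.001" --pt "1 0.001 0.0017 0.0045 -0.005 0.002 -0.001"

```text
t: 18.18
tool_pos: [0.5332, 0.1926, 0.1991]
orientation: [2.164, 2.276, 0.001]
force: [-0.3, -0.5, -0.9]
opening: 0.0141
```

Call:
jog_arm --pt "1 0 0.001 0 0 0 0" --pt "1 0 0.002 0 0 0 0"

```text
t: 18.42
tool_pos: [0.5356, 0.1928, 0.1998]
orientation: [2.163, 2.276, 0.003]
force: [0.1, -0.3, -0.5]
opening: 0.0138
```

Call:
jog_arm --pt "1 0 0.0005 0 0 0 0" --pt "1 0 0.001 0 0 0 0"

```text
t: 18.68
tool_pos: [0.5368, 0.1929, 0.2]
orientation: [2.163, 2.276, 0.003]
force: [-0.3, 0.8, -0.9]
opening: 0.0137
```

```bash
python3 - <<'E'
from h import *
s=robot.read_state(); print(s["tool_pos"],s["force"],s["opening"])
print(togo(s,[.536,.1928,.198],yaw=2.9))
E
```

```text
[0.53682232 0.19289758 0.20004296] [-0.28770213  0.77614938 -0.94106148] 0.013741515423541566
(array([-5.60583001e-05, -8.31874400e-04,  2.04065121e-03]), array([ 2.77669294e-03, -1.19847580e-04,  4.38104324e-05]))
```

Call:
jog_arm --pt "1 0 0.0005 0 0 0 0" --pt "1 0 0.001 0.002 0 0 0"

```text
t: 18.92
tool_pos: [0.5378, 0.193, 0.1982]
orientation: [2.163, 2.276, 0.003]
force: [-1.3, -0.7, 0.2]
opening: 0.0137
```

Call:
jog_arm --pt "1 0 0.0004 0 0 0 0" --pt "1 0 0.0006 0 0 0 0"

```text
t: 19.18
tool_pos: [0.538, 0.193, 0.1977]
orientation: [2.164, 2.276, 0.002]
force: [-0.8, 0.1, -2.3]
opening: 0.0131
```

```bash
python3 - <<'E'
from h import *
c,T,st=snap("wrist","w7")
s=robot.read_state(); print(s["tool_pos"],s["force"],s["wrist_torque"],s["opening"])
cv2.imwrite("pics/w7z.png",cv2.resize(c["image"][140:290,200:330,::-1],None,fx=4,fy=4,interpolation=cv2.INTER_CUBIC))
E
```

```text
[0.53802196 0.19303055 0.19778198] [-1.43246087 -0.61292682 -1.95468459] [-0.061716    0.32391071 -0.04631734] 0.013630837400100754
```

View pics/w7z.png

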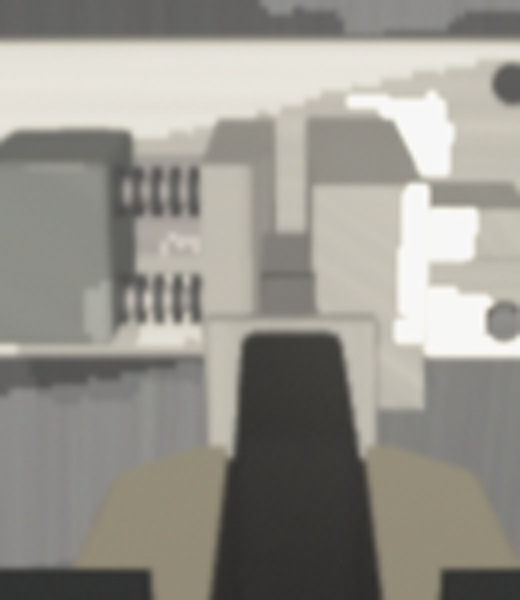

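The blade lies on the tall jaw (right edge 314 vs jaw edge 312). Sliding down slowly.

Call:
jog_arm --pt "1 0 -0.0003 0.0015 0 0 0" --pt "1 0 -0.0003 0.003 0 0 0" --pt "1 0 -0.0003 0.0045 0 0 0" --pt "1 0 -0.0003 0.006 0 0 0"

```text
t: 19.73
tool_pos: [0.5377, 0.193, 0.1917]
orientation: [2.164, 2.276, 0.002]
force: [-1.4, 0.4, 0.0]
opening: 0.0138
```

Call:
jog_arm --pt "1 0 0 0.001 0 0 0" --pt "1 0 0 0.002 0 0 0" --pt "1 0 0 0.003 0 0 0" --pt "1 0 0 0.004 0 0 0"

```text
t: 20.23
tool_pos: [0.5377, 0.193, 0.1877]
orientation: [2.164, 2.276, 0.002]
force: [-1.8, 0.1, -0.6]
opening: 0.0141
```

Call:
jog_arm --pt "1 0 0 0.001 0 0 0" --pt "1 0 0 0.002 0 0 0" --pt "1 0 0 0.003 0 0 0"

```text
t: 20.6
tool_pos: [0.5377, 0.193, 0.1846]
orientation: [2.164, 2.276, 0.002]
force: [-1.7, -0.6, 0.1]
opening: 0.0139
```

Call:
jog_arm --pt "1 0 0 0.001 0 0 0" --pt "1 0 0 0.002 0 0 0"

```text
t: 20.85
tool_pos: [0.5379, 0.1931, 0.1829]
orientation: [2.163, 2.276, 0.003]
force: [-2.8, -1.2, 5.1]
opening: 0.0136
```

Call:
jog_arm --pt "1 0 0 0.001 0 0 0" --pt "1 0 0 0.002 0 0 0"

```text
t: 21.1
tool_pos: [0.5382, 0.1933, 0.1822]
orientation: [2.163, 2.276, 0.004]
force: [-5.2, -0.9, 7.7]
opening: 0.0136
```

Call:
jog_arm --pt "1 0 0 0.001 0 0 0" --pt "1 0 0 0.0015 0 0 0"

```text
t: 21.35
tool_pos: [0.5384, 0.1934, 0.1819]
orientation: [2.163, 2.276, 0.006]
force: [-5.1, -0.5, 8.9]
opening: 0.0135
```

Call:
jog_arm --pt "1 0 0 0.001 0 0 0" --pt "1 0 0 0.0015 0 0 0"

```text
t: 21.6
tool_pos: [0.5385, 0.1935, 0.1817]
orientation: [2.162, 2.275, 0.007]
force: [-5.1, -1.7, 9.4]
opening: 0.0138
```

```bash
python3 - <<'E'
from h import *
s=robot.read_state(); print(s["tool_pos"],s["force"],s["wrist_torque"],s["opening"])
print(togo(s,[.5367,.193,.1817],yaw=2.9))
E
```

```text
[0.53846091 0.19348384 0.18168931] [-5.09699424 -1.74623787  9.35175287] [-0.14567923  1.28992589  0.03584962] 0.013758883946394145
(array([-3.93443188e-04, -1.78321066e-03, -1.97755888e-05]), array([ 0.00484976, -0.0010987 ,  0.00037461]))
```

Call:
jog_arm --pt "1 -0.0004 -0.0012 -0.001 0.005 -0.001 0" --pt "1 -0.0004 -0.0017 -0.001 0.005 -0.001 0"

```text
t: 21.85
tool_pos: [0.5372, 0.193, 0.1826]
orientation: [2.164, 2.277, 0.001]
force: [0.6, 0.2, -0.7]
opening: 0.0136
```

Call:
jog_arm --pt "1 0 0 0.001 0 0 0" --pt "1 0 0 0.002 0 0 0"

```text
t: 22.1
tool_pos: [0.5377, 0.1932, 0.1817]
orientation: [2.163, 2.276, 0.003]
force: [-2.2, -0.1, 7.8]
opening: 0.0139
```

```bash
python3 - <<'E'
from h import *
s=robot.read_state(); print(s["tool_pos"],s["force"],s["wrist_torque"],s["opening"])
print(togo(s,[.5367,.193,.1817],yaw=2.9))
E
```

```text
[0.53767632 0.19315978 0.18171609] [-2.21602798 -0.0830191   7.83871477] [-0.12713591  0.47512939  0.01140476] 0.013861815280423797
(array([-1.09964204e-04, -9.83210049e-04,  1.39693486e-05]), array([ 0.00210661, -0.0004888 ,  0.00023129]))
```

Call:
jog_arm --pt "1 0 -0.0006 0.001 0.002 0 0" --pt "1 0 -0.0008 0.002 0.002 0 0" --pt "1 0 -0.0008 0.003 0.002 0 0"

```text
t: 22.48
tool_pos: [0.5375, 0.1933, 0.18]
orientation: [2.164, 2.277, 0.003]
force: [-3.2, -1.0, 7.1]
opening: 0.0137
```

```bash
python3 - <<'E'
from h import *
s=robot.read_state(); print(s["tool_pos"],s["force"],s["wrist_torque"],s["opening"])
print(togo(s,[.5367,.193,.1817],yaw=2.9))
c,T,st=snap("wrist","w8")
cv2.imwrite("pics/w8z.png",cv2.resize(c["image"][140:290,200:330,::-1],None,fx=4,fy=4,interpolation=cv2.INTER_CUBIC))
E
```

```text
[0.53753904 0.19330182 0.17995395] [-3.16374744 -1.03561168  7.09566517] [-0.15022295  0.39815056 -0.00841221] 0.013692562086533775
(array([-0.00025722, -0.00084972, -0.00174803]), array([ 0.00205393, -0.00087409,  0.00028238]))
```

View pics/w8z.png

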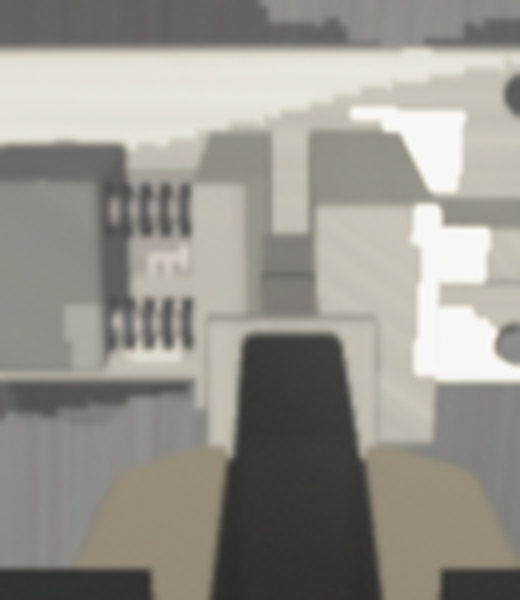

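It is yielding: z moved to 0.180 at about 7 N. Continuing.

Call:
jog_arm --pt "1 0 -0.0004 0.001 0.002 0 0" --pt "1 0 -0.0005 0.002 0.002 0 0" --pt "1 0 -0.0005 0.003 0.002 0 0"

```text
t: 22.9
tool_pos: [0.5377, 0.1934, 0.1782]
orientation: [2.164, 2.277, 0.004]
force: [-3.5, -1.0, 10.2]
opening: 0.0139
```

Call:
jog_arm --pt "1 0 -0.0002 0.0015 0.001 0 0" --pt "1 0 -0.0002 0.0025 0.001 0 0" --pt "1 0 -0.0002 0.0035 0.001 0 0"

```text
t: 23.28
tool_pos: [0.5377, 0.1936, 0.1756]
orientation: [2.164, 2.277, 0.004]
force: [-2.6, -1.5, 5.8]
opening: 0.0135
```

Call:
jog_arm --pt "1 0 0 0.0015 0 0 0" --pt "1 0 0 0.0025 0 0 0" --pt "1 0 0 0.0035 0 0 0"

```text
t: 23.65
tool_pos: [0.5377, 0.1937, 0.1729]
orientation: [2.164, 2.277, 0.004]
force: [-3.5, -0.5, 6.7]
opening: 0.0135
```

```bash
python3 - <<'E'
from h import *
s=robot.read_state(); print(s["tool_pos"],s["force"],s["wrist_torque"],s["opening"])
print(togo(s,[.5367,.193,.155],yaw=2.9))
E
```

```text
[0.53766913 0.19373046 0.17294771] [-3.45639588 -0.45579335  6.65424764] [-0.16819348  0.84263049 -0.0614571 ] 0.013504919041610233
(array([-0.00071346, -0.0010406 ,  0.01794439]), array([ 0.00197568, -0.00186167,  0.00043055]))
```

Steady drag of about 6–7 N past the chamfer, so this is the right blade. I continue to half-way.

Call:
jog_arm --pt "1 -0.0003 -0.0002 0.002 0.001 -0.001 0" --pt "1 -0.0005 -0.0003 0.004 0.001 -0.001 0" --pt "1 -0.0005 -0.0003 0.006 0.001 -0.001 0" --pt "1 -0.0005 -0.0003 0.008 0.001 -0.001 0"

```text
t: 24.15
tool_pos: [0.5375, 0.1935, 0.1658]
orientation: [2.164, 2.277, 0.003]
force: [-4.7, -0.4, 7.4]
opening: 0.0137
```

Call:
jog_arm --pt "1 -0.0003 0 0.002 0 -0.001 0" --pt "1 -0.0003 0 0.004 0 -0.001 0" --pt "1 -0.0003 0 0.006 0 -0.001 0" --pt "1 -0.0003 0 0.0075 0 -0.001 0"

```text
t: 24.65
tool_pos: [0.5374, 0.1934, 0.1591]
orientation: [2.163, 2.277, 0.003]
force: [-4.7, 0.5, 7.7]
opening: 0.0136
```

```bash
python3 - <<'E'
from h import *
s=robot.read_state(); print(s["tool_pos"],s["force"],s["wrist_torque"],s["opening"])
print(togo(s,[.5367,.193,.155],yaw=2.9))
c,T,st=snap("wrist","w9")
cv2.imwrite("pics/w9z.png",cv2.resize(c["image"][140:290,200:330,::-1],None,fx=4,fy=4,interpolation=cv2.INTER_CUBIC))
c,T,st=snap("scene","s9")
cv2.imwrite("pics/s9z.png",cv2.resize(c["image"][120:260,310:430,::-1],None,fx=4,fy=4,interpolation=cv2.INTER_CUBIC))
E
```

```text
[0.5374002  0.19343528 0.15910217] [-4.69626265  0.49564336  7.67651742] [-0.08222766  0.92082296 -0.06220882] 0.01355934190312566
(array([-0.00040152, -0.00072808,  0.00410076]), array([ 0.00158254, -0.0006613 ,  0.0006775 ]))
```

View pics/w9z.png

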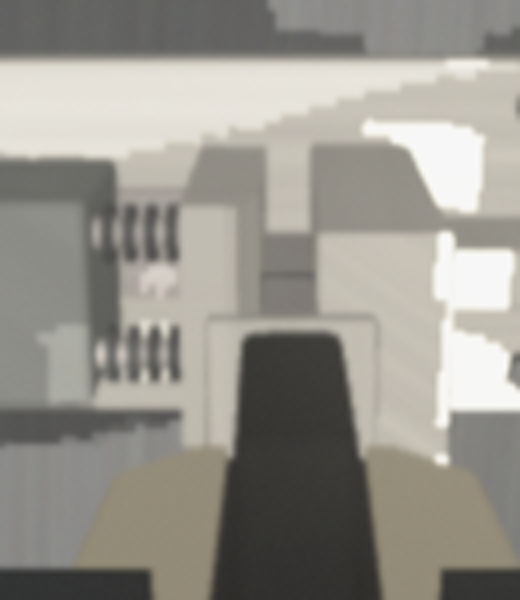

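View pics/s9z.png

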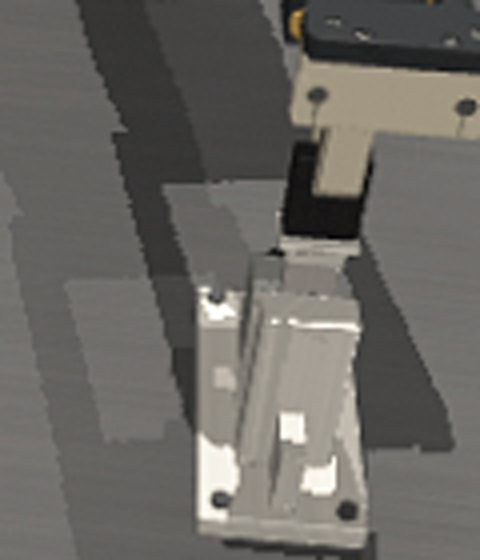

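No slip in the grip (flange still at row 318, line at 273). Final 4 mm.

Call:
jog_arm --pt "1 -0.0002 -0.0003 0.002 0.001 0 0" --pt "1 -0.0002 -0.0005 0.004 0.001 0 0" --pt "1 -0.0002 -0.0007 0.005 0.001 0 0"

```text
t: 25.12
tool_pos: [0.537, 0.1934, 0.1547]
orientation: [2.163, 2.278, 0.003]
force: [-3.3, 0.6, 5.9]
opening: 0.0138
```

Call:
jog_arm --pt "1 0 -0.0007 0 0.001 0 0" --pt "1 0 -0.0007 0 0.001 0 0"

```text
t: 25.38
tool_pos: [0.5366, 0.1934, 0.1547]
orientation: [-2.164, -2.278, -0.002]
force: [0.5, -0.7, 0.1]
opening: 0.0137
```

Call:
jog_arm --pt "0.55 0 0 0 0 0 0" --pt "0.55 0 0 0 0 0 0" --pt "0.55 0 0 0 0 0 0"

```text
t: 25.75
tool_pos: [0.5365, 0.1934, 0.1546]
orientation: [-2.164, -2.278, -0.002]
force: [0.6, 0.2, 0.4]
opening: 0.0384
```

Call:
jog_arm --pt "0.4 0 0 -0.01 0 0 0" --pt "0.4 0 0 -0.03 0 0 0" --pt "0.4 0 0 -0.07 0 0 0" --pt "0.4 0 0 -0.11 0 0 0" --pt "0.4 0 0 -0.14 0 0 0"

```text
t: 26.38
tool_pos: [0.537, 0.1934, 0.2989]
orientation: [2.162, 2.276, 0.008]
force: [0.3, -0.1, 0.1]
opening: 0.0557
```

Call:
jog_arm --pt "0.4 -0.06 0 0 0 0 0" --pt "0.4 -0.12 0 0 0 0 0" --pt "0.4 -0.15 0 0 0 0 0" --pt "0.4 -0.15 0 0 0 0 0"

```text
t: 26.88
tool_pos: [0.5451, 0.0415, 0.3005]
orientation: [2.165, 2.271, 0.01]
force: [1.1, 0.4, -0.5]
opening: 0.0559
```

```bash
python3 - <<'E'
from h import *
c,T,st=snap("wrist","w10"); print(st["tool_pos"],st["force"])
c,T,st=snap("scene","s10")
cv2.imwrite("pics/s10z.png",cv2.resize(c["image"][120:260,310:430,::-1],None,fx=4,fy=4,interpolation=cv2.INTER_CUBIC))
E
```

```text
[0.54514568 0.0414897  0.30052705] [ 1.07212507  0.37347314 -0.45545566]
```

View pics/w10.png

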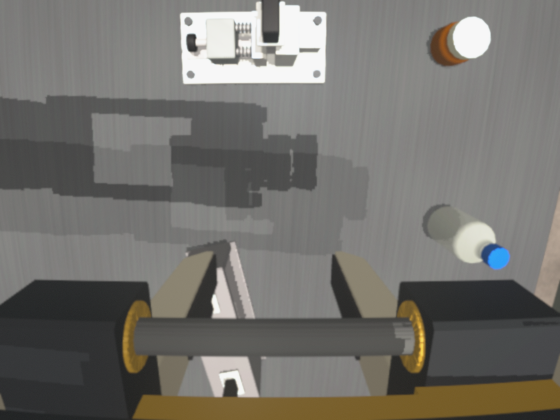

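View pics/s10z.png

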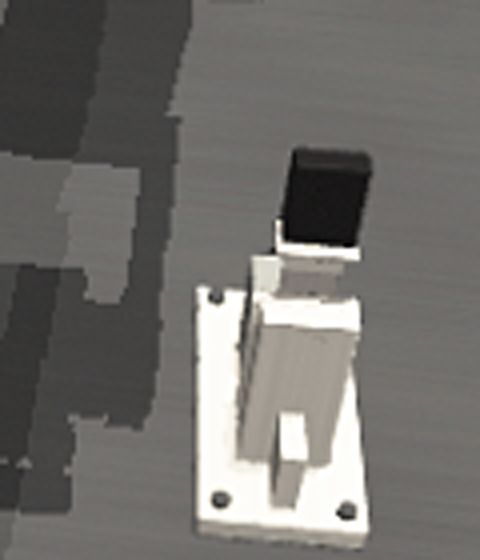

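View pics/s10.png

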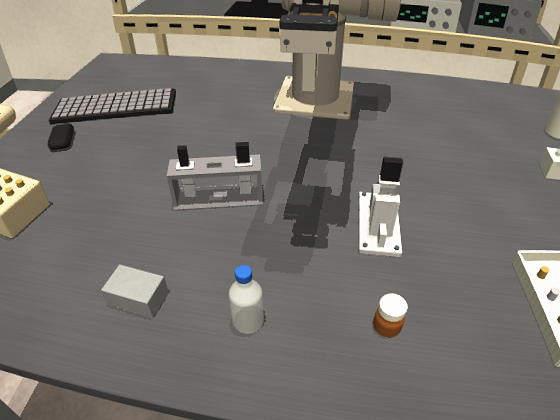

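The blade stands in the gap after release, bystanders are unmoved, and the middle blade is home. I'll check the height by projecting the model into the scene view.

```bash
python3 - <<'E'
from h import *
c,T,st=snap("scene","s11")
a=np.radians(2.9); ux=np.array([np.cos(a),np.sin(a),0]); uy=np.array([-ux[1],ux[0],0])
for tip in(.046,.050,.054):
  o=np.array([.536,.193,0])
  P=[o+ux*.007+uy*s*.017+np.array([0,0,tip+.128]) for s in(-1,1)]+[o+ux*.012+uy*s*.018+np.array([0,0,tip+.080]) for s in(-1,1)]
  print(tip,((proj(c,P,T)-[310,120]+.5)*4-.5).round(0).tolist())
# jaw check
P=[np.array([.5405,.193,.105])+ux*.022+uy*s*.022 for s in(-1,1)]
print("jaw far top",((proj(c,P,T)-[310,120]+.5)*4-.5).round(0).tolist())
a=load("s10")[0]["image"].astype(int); print(abs(a-c["image"])[150:260,350:410].max())
E
```

```text
0.046 [[294.0, 166.0], [373.0, 173.0], [276.0, 260.0], [357.0, 266.0]]
0.05 [[296.0, 159.0], [375.0, 165.0], [278.0, 253.0], [358.0, 260.0]]
0.054 [[297.0, 151.0], [377.0, 158.0], [279.0, 246.0], [360.0, 253.0]]
jaw far top [[261.0, 315.0], [359.0, 324.0]]
36
```

```bash
python3 - <<'E'
from plant import robot
print(robot.close_job(), robot.read_state()["t"])
E
```

```text
the job is handed in; nothing more can be done
the job is handed in; nothing more can be done
```

The thick blade is the one that fits, and it is standing in the clamp, gripped by the jaws alone. I handed the job in at about 27 s.

- **Middle blade:** I tried it first. It slid down with less than 1 N of drag and had free play sideways, so it was loose. I put it back home in slot 3, the one it came from.
- **Thick blade:** It met the mouth slope and went in with about 6–10 N, settling to a steady drag of 6–8 N. I set it to the half-way line and let go.
- **Last checks:** After release the blade stayed standing. Its tip is about 50–52 mm above the bench, within about 2 mm of the scribed line, judging by both the arm position and a projection into the scene picture. The middle blade's flange sits flat on the rack, and the bottle, box and jar look untouched. The gripper was open and well clear.
- **One disagreement:** The thick blade met the tall jaw about 1–2 mm further over than I expected, and it hung up briefly at the slope at about 9 N. It went in after I eased the sideways push.

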